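# Calibrate the analyser's touch screen with the sprung stylus

## Robot

A 6-joint arm with a two-finger parallel gripper is mounted at the origin on the work surface. World frame = base frame: x ahead of the robot, y to its left, z up, the work surface at z = 0. Lengths are in m, angles in degrees, forces in N, time in s.
With the tool pointing down it reaches from about 0.35 to 0.875 m from the base axis. Payload 4.2 kg.
Tool frame: the origin (TCP) lies on the mounting face of the last link; the fingertips stand 182 mm ahead of it and the grasp point (between the pads) lies 164 mm ahead of it (r.tcp_to_grasp is the distance from the TCP to the grasp point, in m); z points along the fingers, y is the line along which they close (so a half turn about z gives the same grasp; the last joint's range is limited). The gripper opens to 87 mm and grips with 3 to 60 N. Pads are 19 mm wide; open, the fingers measure 117 mm over their backs; the gripper's body (75 mm by 190 mm) begins 51 mm behind the grasp point.
Start: joints at [78.186, 22.042, 0.453, 0, -68.411, -14.817], TCP at [0.28, 0.559, 0.405] pointing down, gripper open.
Joint ranges: [-179.83, 179.83], [-69.29, 118.12], [-61.27, 80.66], [-181.25, 117.63], [-171.15, -9.14], [-177.46, 177.46]. Speed limits (degrees/s): [159.86, 159.86, 180, 180, 180, 180].

## Interface

Orientations are given as a 3x3 rotation matrix whose columns are the frame's x, y, z axes.
In Python, from station import sense, eyes, r gives the robot as it stands.
- The arm moves only by the tool jog_arm, never from a script. Its argument "increments" is a list of rows, each a list of 4 numbers: the shift along the tool's x, y, z normalised to -1 to 1, where 1 is 0.02 m, then the turn about the tool's z normalised to -1 to 1, where 1 is 0.08 rad. A call has 1 to 10 rows; each row shifts and turns the commanded pose from where the row before left it, along the tool's axes as they then stand; what a row does not reach is not made up. A row lasts 1/10 s, in which the tool goes at most 50 mm and 8.59 degrees, less where a joint would pass 70% of its speed; a pose out of reach is approached as far as the arm can. A call with a number of a shift or a turn outside -1 to 1 is refused whole. A call with a gripper value outside its range is refused whole. "grip" is the finger opening in mm, from 0 to 87, set as the call begins (left out, the last holds). The fingers move at their own pace and stop on an object; the grip force is fixed at half the most. Time passes only in rows, so rows that do not move let the fingers close. It gives the time, the measured TCP pose, the force, the opening and the grip force at its end, in the units of the state.
- sense(): the state, without advancing time (a new reading comes with each control period).
- eyes.capture(name): name is "side" or "top" or "wrist"; returns the picture (420x560x3 uint8, blue, green, red); there is no depth.
- eyes.get_calibration(name): a dict with "camera_matrix" (3x3 intrinsics, pixels), "R" (3x3) and "t" (3): a world point X has camera coordinates R X + t; the wrist camera has in their place "T_tool_cam" (4x4, takes a point from camera to tool coordinates, whose origin is the TCP and whose axes are the flange's). Camera axes: x right, y down, z forward; pixel columns grow to the right and rows downward; lengths in m; the calibration is good to about 2 mm. A picture is of the moment at which its call begins: read the wrist's pose just before it. get_calibration takes no time and is no camera call.
- r.finish_job(): hands the job in; it is judged then, once.
Trained networks look in the newest picture that a camera, given by its name, has taken for a name from the list of things; names that differ only in an ending like _2 or _b are one class to them, and where a whole thing is asked for, a point or a joint stands for the part that bears it (a point fixed in the world has none). Each returns a list of dicts, best first, with "conf" (0 to 1); they miss things now and then, are a little off and sometimes report something else, mostly with a low value. They report only what shows in the picture. A call takes as long as a camera call.
- eyes.spot_in(camera, name): "centre" ([x, y, z] in m, in world coordinates, good to about 4 mm: the middle of the surface that is visible of it).
- eyes.outline_of(camera, name): "mask" (420x560 bool, what is visible of it).
The state is a dict: "time_s": time; "joints": joint angles; "joint_velocities": joint speeds; "effort": joint torques, N m; "tcp_pos": TCP position; "ee_rot": TCP orientation; "wrist_force": force on the tool from outside, world axes, zero at the start; "moment": the same for the moment, N m; "gripper_width": opening from 0.0 (shut) to 1.0 (fully open); "gripper_force": force on a finger pad.
Only numpy, scipy, OpenCV 4.12 (cv2) and the standard library are available. Lean on these libraries where they do the work, as an engineer would, in place of code of your own. Each camera call takes 0.05 s, during which the arm holds its last target. There are 200 camera calls.

## Task

The analyser's touch screen is waiting to be calibrated. First swing its carry handle back over the case until it snaps home in its rear detent; then take the stylus out of its stand and hold its tip on the cross on the screen, square to the glass and pressing gently, so that the sprung tip is pushed in about half way. Finish while still holding it there like that, with the handle still home, and leave the bottle, the beaker and the marker pen where they are.

Things in the scene. Friction and masses are not known exactly. Their poses are not given: they have to be found in the camera images.
- analyzer: fixed beige wedge case, 230 mm wide (y), dark touch screen on its sloping top. Origin under it at table height; z up, x from its low front (towards the robot) to its high back; case from x = -100 to +115 mm. The top plane rises 20 degrees: 45 mm high at x = -100, 118 mm at x = +100. The rigid glass lies in this plane (within 1 mm).
- cross (a point): centre of the light cross-in-a-ring (26 mm across) drawn on the dark glass: the spot to press. z is the outward normal of the glass (20 degrees off vertical, leaning to the analyser's front), x up the slope, y the analyser's y. Its place differs: up to 40 mm to either side of the slope's middle and 25 mm up or down it.
- handle (a joint): aluminium U-shaped carry handle, rad. At 0 (starts 0 to 0.3) its arms point to the front, 40 degrees above level; it grows as the handle swings up and back (elevation = 40 degrees + value) to its end stop at 1.309. Stiff: it stays where left and needs up to 1.5 N at the bar; within about 0.15 of the end its spring snaps it home and keeps it.
- handle_grip (a point): middle of the handle's cross bar, which runs along the analyser's y; there it wears a round black rubber sleeve 18 mm in diameter and 110 mm long. The bar's axis lies 150 mm from the hinge axis; the arms (12 mm rods) are 129 mm either side of the middle, outside the case.
- handle_hinge (a point): point on the handle's hinge axis in the middle of the case, 20 mm behind the analyser's origin (+x) and 50 mm above the table; the axis is the analyser's y. The axes are the analyser's.
- stand: grey block 64 x 64 x 75 mm, fixed to the table, with an upright 19 mm hole through its middle in which the stylus stands. Origin under its centre. It stands on the one or the other side of the analyser.
- stylus: round stylus, upright in the stand, tip down, 70 g. Origin on its axis under its 25 mm collar, which rests on the stand's top (75 mm up); z points away from the tip. Above: collar to 4 mm, 15 mm diameter black barrel to grip up to 71 mm, button to 77. Below: 15 mm barrel to -35 mm, then the 6 mm sprung tip to -59. Must rise 60 mm to clear the stand.
- tip (a point): lowest point of the stylus's rubber ball tip, on its axis: 59 mm below the stylus's origin when the spring is out.
- nib (a joint): how far the sprung tip is pushed into the stylus, m: 0 out, 0.012 fully in (hard stop). Spring 250 N/m with a preload: 0.75 N starts it, about 2.2 N at half way (0.006), 3.75 N fully in.
- bottle: brown reagent bottle with a red cap, 68 mm diameter, 150 mm high; on the other side of the analyser from the stand. Bystander. Origin under its centre.
- beaker: glass beaker, 68 mm diameter, 85 mm high, behind the analyser on the left. Bystander. Origin under its centre.
- marker: grey marker pen lying behind the analyser on the right, 115 x 24 x 18 mm. Bystander. Origin under its centre.

How it is judged:
By the outcome, as a careful person would: the job done as asked, in the order asked, and still so for the second after the job is handed in, while the arm keeps its last pose, push and grip.
It also fails if it takes over 51 s, if anything falls off the work surface, if the arm or the gripper's body presses on something with over 40 N, if the wrist force passes 120 N, or if a joint passes its speed limit or range.

## Working session

There is one attempt and no reset: what is moved stays moved. The work goes in short steps, Python scripts to look and compute and a tool call to move; the robot and the scene stay as the last step left them, time stands still between calls to the robot, and variables do not carry over. Pictures are saved under pics/ and viewed, at most 10 in all, crops included, and the job is handed in when it is done.

Besides the shell and the picture viewer there is one more tool, called as a command line: name --pt "numbers of a row" for each row, then --argument value for the rest. jog_arm: Moves the arm, as the interface text tells. Its arguments: {"type":"object","properties":{"increments":{"type":"array"},"grip":{"type":"number"}},"required":["increments"]}

```bash
mkdir -p pics; ls
python3 - <<'E'
from station import sense,eyes,r
import cv2,numpy as np
s=sense();print(s)
ims=[]
for c in("side","top"):
    im=eyes.capture(c);cv2.imwrite(f"pics/{c}0.png",im)
    k=eyes.get_calibration(c);print(c,k["camera_matrix"].round(1).tolist(),k["R"] .round(3).tolist() if hasattr(k["R"],'round') else k["R"],k["t"])
    for n in("analyzer","cross","handle_grip","handle","stand","stylus","bottle","beaker","marker","tip"):
        print(c,n,[(np.round(d["centre"],3).tolist(),round(d["conf"],2)) for d in eyes.spot_in(c,n)[:2]])
print(eyes.get_calibration("wrist")["T_tool_cam"])
E
```

```text
pics
{'time_s': 0.0, 'joints': array([ 7.81855853e+01,  2.20900856e+01,  3.79948891e-01, -3.12619487e-02,
       -6.84107525e+01, -1.48158681e+01]), 'joint_velocities': array([-0.05880077,  0.06689544, -0.02181742,  0.04070347, -0.03694993,
       -0.09541096]), 'effort': array([-5.84572099e-04, -3.90659988e+01,  1.87404388e+01,  4.21957076e+00,
        1.09860190e-02, -1.93073170e-04]), 'tcp_pos': array([0.28002245, 0.55852399, 0.40366156]), 'ee_rot': array([[ 8.93827233e-01, -4.48410543e-01, -9.28576362e-04],
       [-4.48411502e-01, -8.93825083e-01, -1.96129148e-03],
       [ 4.94789331e-05,  2.16944006e-03, -9.99997646e-01]]), 'wrist_force': array([-0.13759408, -0.16410016, -0.67035072]), 'moment': array([0.00286725, 0.00384741, 0.0224544 ]), 'gripper_force': 0.0, 'gripper_width': 0.9995853178399634}
side [[407.5, 0.0, 281.0], [0.0, 407.5, 214.0], [0.0, 0.0, 1.0]] [[0.681, -0.732, -0.007], [-0.491, -0.451, -0.745], [0.543, 0.511, -0.667]] [-0.38726654  0.34452745  0.58048906]
side analyzer [([0.558, -0.011, 0.082], 0.77)]
side cross []
side handle_grip [([0.496, -0.007, 0.165], 0
[... 584 characters left out ...]
 0.012, 0.074], 0.57)]
top handle_grip [([0.502, 0.036, 0.164], 0.65)]
top handle [([0.518, -0.312, 0.074], 0.67), ([0.503, 0.034, 0.167], 0.64)]
top stand [([0.516, -0.311, 0.076], 0.75)]
top stylus [([0.521, -0.325, 0.111], 0.45)]
top bottle [([0.469, 0.307, 0.098], 0.88), ([0.575, 0.03, 0.09], 0.73)]
top beaker [([0.7, 0.284, 0.046], 0.68), ([0.574, 0.028, 0.088], 0.33)]
top marker [([0.699, -0.294, 0.019], 0.97)]
top tip []
[[ 3.61156709e-04 -9.69752751e-01 -2.44089063e-01  6.60638297e-02]
 [ 9.99999869e-01  4.38530995e-04 -2.62649939e-04  4.23519298e-04]
 [ 3.61746120e-04 -2.44088936e-01  9.69752783e-01  2.05627914e-02]
 [ 0.00000000e+00  0.00000000e+00  0.00000000e+00  1.00000000e+00]]
```

View pics/side0.png

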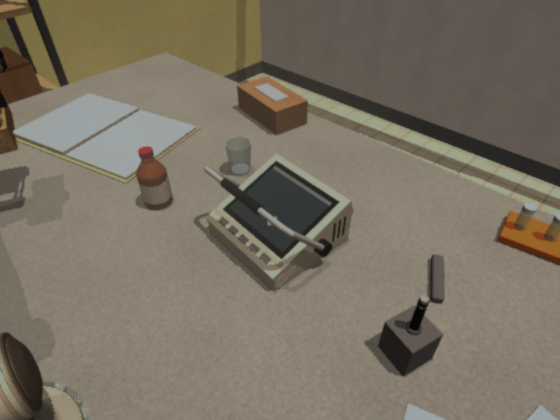

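View pics/top0.png

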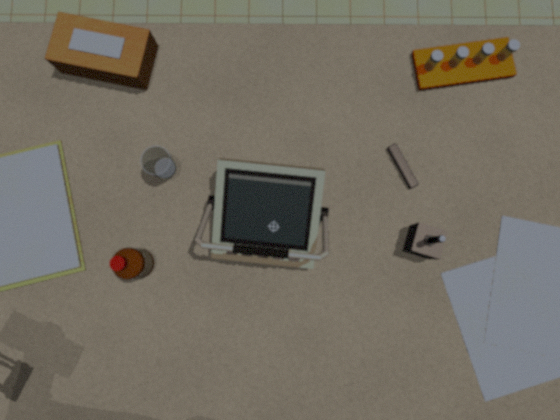

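Side view: the handle runs from about (208,170) to (325,247), with the stand and stylus at (410,340)/(420,310). Top view: the cross is at (273,227), the sleeve at (262,250) and the stylus at (433,240). The detections agree with these. Next I'll move above the analyser for a wrist view.

jog_arm --pt "1 0.87 -0.1 0" --pt "1 0.87 -0.1 0" --pt "1 0.87 -0.1 0" --pt "1 0.87 -0.1 0" --pt "1 0.87 -0.1 0" --pt "1 0.87 -0.1 0" --pt "1 0.87 -0.1 0" --pt "1 0.87 -0.1 0" --pt "1 0.87 -0.1 0" --pt "1 0.87 -0.1 0"

```text
time_s: 2.1
tcp_pos: [0.3811, 0.3124, 0.425]
ee_rot: [[0.894, -0.448, 0.0], [-0.448, -0.894, 0.0], [0.0, -0.0, -1.0]]
wrist_force: [0.5, 0.0, 0.2]
gripper_width: 0.999
gripper_force: 0.0
```

jog_arm --pt "1 0.87 -0.1 0" --pt "1 0.87 -0.1 0" --pt "1 0.87 -0.1 0" --pt "1 0.87 -0.1 0" --pt "1 0.87 -0.1 0" --pt "1 0.87 -0.1 0" --pt "1 0.87 -0.1 0" --pt "1 0.87 -0.1 0" --pt "1 0.87 -0.1 0" --pt "1 0.87 -0.1 0"

```text
time_s: 3.1
tcp_pos: [0.4819, 0.0672, 0.445]
ee_rot: [[0.894, -0.448, 0.0], [-0.448, -0.894, 0.0], [0.0, -0.0, -1.0]]
wrist_force: [0.1, -0.3, -0.0]
gripper_width: 0.996
gripper_force: 0.0
```

jog_arm --pt "1 0.87 -0.1 0" --pt "1 0.87 -0.1 0" --pt "0 0 0 1" --pt "0 0 0 1" --pt "0 0 0 1" --pt "0 0 0 1" --pt "0 0 0 1" --pt "0 0 0 1" --pt "0 0 0 1" --pt "0 0 0 1"

```text
time_s: 4.1
tcp_pos: [0.5018, 0.0192, 0.4489]
ee_rot: [[0.446, -0.895, 0.0], [-0.895, -0.446, 0.0], [0.0, -0.0, -1.0]]
wrist_force: [1.0, -0.0, -0.1]
gripper_width: 1.003
gripper_force: 0.0
```

jog_arm --pt "0 0 0 1" --pt "0 0 0 1" --pt "0 0 0 1" --pt "0 0 0 1" --pt "0 0 0 1" --pt "0 0 0 1" --pt "0 0 0 0.7"

```text
time_s: 4.8
tcp_pos: [0.5018, 0.0192, 0.4489]
ee_rot: [[-0.073, -0.997, 0.0], [-0.997, 0.073, 0.0], [-0.0, -0.0, -1.0]]
wrist_force: [0.8, -0.2, -0.4]
gripper_width: 0.996
gripper_force: 0.0
```

```bash
cat > h.py <<'E'
from station import sense,eyes,r
import cv2,numpy as np
from scipy.optimize import least_squares
def cam(c,s=None):
    k=eyes.get_calibration(c);K=np.array(k["camera_matrix"])
    if c=="wrist":
        s=s or sense();T=np.eye(4);T[:3,:3]=s["ee_rot"];T[:3,3]=s["tcp_pos"]
        M=np.linalg.inv(T@np.array(k["T_tool_cam"]));return K,M[:3,:3],M[:3,3]
    return K,np.array(k["R"]),np.array(k["t"])
def proj(C,X):
    K,R,t=C;p=(np.atleast_2d(X)@R.T+t)@K.T;return p[:,:2]/p[:,2:]
def shoot(c,name):
    s=sense();im=eyes.capture(c);cv2.imwrite(f"pics/{name}.png",im);return cam(c,s),im
E
python3 - <<'E'
from h import *
import pickle
s=sense();print(s["time_s"],s["tcp_pos"],s["ee_rot"].round(3).tolist())
C,im=shoot("wrist","w1");pickle.dump(C,open("w1.pkl","wb"))
cv2.imwrite("pics/w1.png",im)
for n in("cross","handle_grip","analyzer","handle_hinge"):
    print(n,[(np.round(d["centre"],3).tolist(),round(d["conf"],2)) for d in eyes.spot_in("wrist",n)[:2]])
t=cv2.imread("pics/top0.png")[140:290,180:350];cv2.imwrite("pics/tz.png",cv2.resize(t,None,fx=4,fy=4,interpolation=cv2.INTER_CUBIC))
E
```

```text
4.8 [0.50178079 0.01923972 0.44885905] [[-0.073, -0.997, 0.0], [-0.997, 0.073, 0.0], [-0.0, -0.0, -1.0]]
cross [([0.55, 0.01, 0.076], 0.64)]
handle_grip [([0.496, -0.017, 0.167], 0.7)]
analyzer [([0.581, -0.015, 0.097], 0.74)]
handle_hinge [([0.574, -0.009, 0.093], 0.67)]
```

View pics/w1.png

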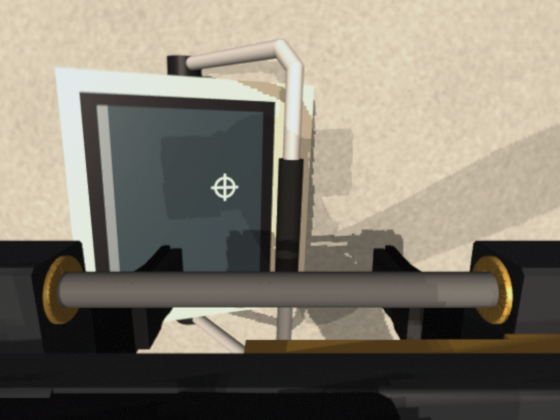

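View pics/tz.png

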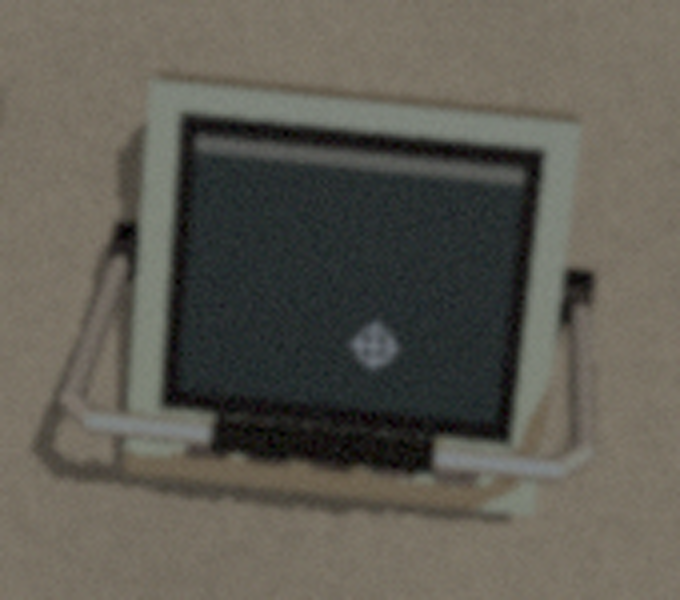

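The wrist view shows the cross at (224,187) and the sleeve's -y end at (290,160). In the zoomed top view (full-image pixels) the sleeve ends are at (233,248.8) and (289.3,254.3), the cross at (273.5,226.5) and the hinge knobs at about (211,199) and (325,210).

```bash
cat >> h.py <<'E'
t20=np.tan(np.radians(20))
def A(p,L):
    c,s=np.cos(p[2]),np.sin(p[2]);L=np.atleast_2d(L)
    return np.c_[p[0]+c*L[:,0]-s*L[:,1],p[1]+s*L[:,0]+c*L[:,1],L[:,2]]
def bar(v,y=0):
    e=np.radians(40)+v;return [.02-.15*np.cos(e),y,.05+.15*np.sin(e)]
def glass(x,y): return [x,y,.045+(x+.1)*t20]
E
python3 - <<'E'
from h import *
import pickle
W=pickle.load(open("w1.pkl","rb"));T=cam("top")
def f(p,full=False):
    v,cx,cy=p[3:6]
    o=[]
    def a(C,L,px,w): o.append((proj(C,A(p,L))[0]-px)*w)
    a(T,bar(v,.055),(233,248.8),1);a(T,bar(v,-.055),(289.3,254.3),1)
    a(W,bar(v,-.055),(290,160),.4)
    a(T,glass(cx,cy),(273.5,226.5),1.5);a(W,glass(cx,cy),(224,187),.7)
    a(T,[.02,.122,.05],(211.2,198.7),.4);a(T,[.02,-.122,.05],(325.5,210.5),.4)
    a(T,[.1,.115,.118],(218,160.5),.3);a(T,[.1,-.115,.118],(325,171.5),.3)
    return np.concatenate(o)
S=least_squares(f,[.57,.01,-.08,.1,0,0]);p=S.x
print(p.round(4),np.degrees(p[2]).round(2));print(S.fun.reshape(-1,2).round(1).tolist())
print("bar",A(p,bar(p[3])),"home",A(p,bar(1.309)),"cross",A(p,glass(p[4],p[5])))
np.save("p.npy",p)
E
```

```text
[ 0.5793  0.0264 -0.0984  0.0955 -0.0262 -0.0175] -5.64
[[0.1, -0.3], [-1.0, -0.1], [0.2, -1.0], [-0.3, -0.4], [0.3, -0.3], [1.2, 0.7], [-1.5, 0.4], [-0.2, -0.4], [-0.0, -0.4]]
bar [[0.49449234 0.03474453 0.15693167]] home [[0.66226354 0.01818556 0.18594597]] cross [[0.55153044 0.01156187 0.07187778]]
```

jog_arm --pt "-0.75 0.42 0.4 0.3" --pt "0 0 1 0" --pt "0 0 1 0" --pt "0 0 1 0" --pt "0 0 1 0" --pt "0 0 1 0" --pt "0 0 1 0" --pt "0 0 0 0" --grip 60

```text
time_s: 5.85
tcp_pos: [0.4937, 0.0346, 0.3183]
ee_rot: [[-0.094, -0.996, -0.006], [-0.996, 0.094, -0.002], [0.002, 0.006, -1.0]]
wrist_force: [-0.6, -0.5, -0.1]
gripper_width: 0.694
gripper_force: 0.0
```

Run:
```python
from h import *
p=np.load("p.npy");v=np.linspace(p[3],1.30,21);B=np.array([bar(a) for a in v]);d=np.diff(B,axis=0)/.02
print((-d[:,0]).round(2).tolist());print((-d[:,2]).round(2).tolist())
s=sense();print(s["time_s"],s["tcp_pos"],s["ee_rot"].round(4).tolist())
```

```text
[-0.33, -0.35, -0.37, -0.38, -0.39, -0.41, -0.42, -0.43, -0.44, -0.44, -0.45, -0.45, -0.45, -0.45, -0.45, -0.45, -0.44, -0.43, -0.43, -0.42]
[-0.31, -0.29, -0.26, -0.24, -0.22, -0.19, -0.17, -0.14, -0.12, -0.09, -0.07, -0.04, -0.01, 0.02, 0.04, 0.07, 0.1, 0.12, 0.15, 0.17]
5.85 [0.4936893  0.03455526 0.31832394] [[-0.0938, -0.9956, -0.0059], [-0.9956, 0.0938, -0.0017], [0.0023, 0.0057, -1.0]]
```

jog_arm --pt "0 0 0 0" --pt "0 0 0 0" --pt "0 0 0 0" --pt "0 0 0 0" --pt "0 0 0 0" --pt "0 0 0 0" --grip 0

```text
time_s: 6.45
tcp_pos: [0.4945, 0.0348, 0.321]
ee_rot: [[-0.094, -0.996, 0.0], [-0.996, 0.094, 0.0], [-0.0, -0.0, -1.0]]
wrist_force: [-0.3, 0.4, -0.4]
gripper_width: 0.231
gripper_force: 0.0
```

jog_arm --pt "0 -0.33 -0.31 0" --pt "0 -0.35 -0.29 0" --pt "0 -0.37 -0.26 0" --pt "0 -0.38 -0.24 0" --pt "0 -0.39 -0.22 0"

```text
time_s: 6.95
tcp_pos: [0.5312, 0.031, 0.3459]
ee_rot: [[-0.095, -0.995, -0.003], [-0.996, 0.095, -0.001], [0.001, 0.003, -1.0]]
wrist_force: [4.2, -1.9, -17.0]
gripper_width: 0.189
gripper_force: 30.7
```

jog_arm --pt "0 0 0 0"

```text
time_s: 7.05
tcp_pos: [0.5322, 0.0309, 0.3466]
ee_rot: [[-0.094, -0.996, 0.0], [-0.996, 0.094, -0.001], [0.001, -0.0, -1.0]]
wrist_force: [6.4, -4.0, -13.7]
gripper_width: 0.188
gripper_force: 30.5
```

Run:
```python
from h import *
s=sense();print(s["wrist_force"],s["moment"],s["tcp_pos"],s["gripper_width"])
g=s["tcp_pos"]+.164*s["ee_rot"][:,2];print(g)
p=np.load("p.npy")
im=shoot("side","s2")[1];cv2.imwrite("pics/s2.png",cv2.resize(im[100:300,170:390],None,fx=3,fy=3))
B=A(p,[.02,0,.05])[0];d=g-B;print("radius",np.linalg.norm(d),"elev",np.degrees(np.arctan2(d[2],-d[0])))
```

```text
[  6.36066352  -4.02408854 -13.6605683 ] [-1.0184953  -1.46708961 -0.06764217] [0.53216844 0.03093797 0.34661212] 0.18841753555373938
[0.5322179  0.03078902 0.1826122 ]
radius 0.1486948824675375 elev 63.2097167488315
```

View pics/s2.png

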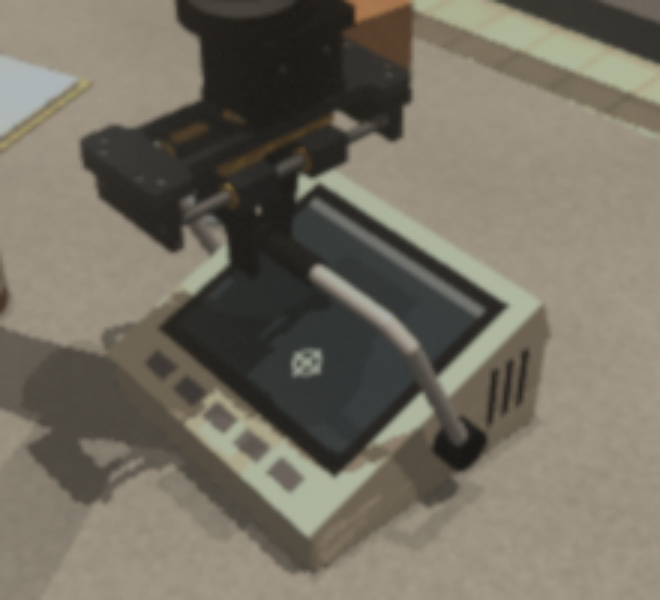

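Side view: the fingers hold the sleeve and the handle is following, at about 63° elevation. The wrist force is radial, from a small error in my arc, so I'll loosen to a cage and push from the front.

jog_arm --pt "0 0 0 0" --pt "0 0 0 0" --pt "0 -0.41 -0.19 0" --pt "0 -0.42 -0.17 0" --pt "0 -0.43 -0.14 0" --pt "0 -0.44 -0.12 0" --pt "0 -0.44 -0.09 0" --pt "0 -0.45 -0.07 0" --grip 22

```text
time_s: 7.9
tcp_pos: [0.5833, 0.0265, 0.3629]
ee_rot: [[-0.094, -0.996, 0.0], [-0.996, 0.094, 0.0], [-0.0, -0.0, -1.0]]
wrist_force: [0.2, 0.5, 1.1]
gripper_width: 0.25
gripper_force: 0.3
```

jog_arm --pt "0 -0.45 -0.04 0" --pt "0 -0.45 -0.01 0" --pt "0 -0.45 0.02 0" --pt "0 -0.45 0.04 0" --pt "0 -0.45 0.07 0" --pt "0 -0.44 0.1 0"

```text
time_s: 8.5
tcp_pos: [0.6367, 0.0215, 0.359]
ee_rot: [[-0.094, -0.996, 0.0], [-0.996, 0.094, 0.0], [-0.0, -0.0, -1.0]]
wrist_force: [-1.1, 0.1, 0.1]
gripper_width: 0.253
gripper_force: 0.0
```

jog_arm --pt "0 -0.43 0.12 0" --pt "0 -0.43 0.15 0" --pt "0 -0.42 0.17 0" --pt "0 0 0 0" --pt "0 0 0 0"

```text
time_s: 9.0
tcp_pos: [0.661, 0.0189, 0.3494]
ee_rot: [[-0.094, -0.996, -0.002], [-0.996, 0.094, -0.0], [0.0, 0.002, -1.0]]
wrist_force: [-2.2, 0.7, -1.3]
gripper_width: 0.255
gripper_force: 1.0
```

jog_arm --pt "0 0 0 0" --pt "0 0 0 0" --pt "0 0 -1 0" --pt "0 0 -1 0" --pt "0 0 -1 0" --pt "0 0 -1 0" --grip 50

```text
time_s: 9.6
tcp_pos: [0.6614, 0.0192, 0.4319]
ee_rot: [[-0.094, -0.996, 0.002], [-0.996, 0.094, 0.0], [-0.001, -0.002, -1.0]]
wrist_force: [0.8, -0.5, -0.1]
gripper_width: 0.566
gripper_force: 0.0
```

Run:
```python
from h import *
p=np.load("p.npy");C,im=shoot("top","t3");C2,im2=shoot("side","s3")
g=[]
for C_,i in((C,im),(C2,im2)):
    for v,col in((1.309,(0,255,0)),(1.15,(0,0,255))):
        for y in(-.128,-.055,.055,.128): cv2.circle(i,tuple(proj(C_,A(p,bar(v,y)))[0].round().astype(int).tolist()),1,col,-1)
a=cv2.resize(im[110:290,180:370],(400,380));b=cv2.resize(im2[90:280,190:390],(400,380));cv2.imwrite("pics/c3.png",np.hstack([a,b]))
for c in("top","side"):print([(np.round(d["centre"],3).tolist(),round(d["conf"],2)) for d in eyes.spot_in(c,"handle_grip")[:2]])
# stylus/stand geometry from first pictures' cameras
for c in("top","side"):
    for n in("stylus","stand"):
        o=eyes.outline_of(c,n)
        if o:
            m=o[0]["mask"];ys,xs=np.nonzero(m);print(c,n,o[0]["conf"],xs.min(),xs.max(),ys.min(),ys.max(),cv2.minAreaRect(np.c_[xs,ys].astype(np.float32)))
t=cv2.resize(cv2.imread("pics/top0.png")[200:280,385:475],(440,391),interpolation=cv2.INTER_CUBIC);u=cv2.resize(cv2.imread("pics/side0.png")[280:380,370:450],(313,391),interpolation=cv2.INTER_CUBIC)
cv2.imwrite("pics/st.png",np.hstack([t,u]))
```

```text
[([0.648, -0.026, 0.189], 0.91), ([0.571, 0.021, 0.079], 0.72)]
[([0.644, -0.019, 0.182], 0.94), ([0.463, 0.299, 0.08], 0.22)]
top stylus 0.69 424 444 235 245 ((433.9000244140625, 238.70001220703125), (10.119288444519043, 19.60611915588379), 71.56504821777344)
top stand 0.66 403 445 223 259 ((424.484619140625, 240.7230682373047), (38.327430725097656, 32.889671325683594), 15.255118370056152)
side stylus 0.69 406 428 296 333 ((419.9000549316406, 314.7000427246094), (15.652474403381348, 38.9075813293457), 26.56505012512207)
side stand 0.87 378 443 305 375 ((409.27581787109375, 338.81036376953125), (59.04534149169922, 57.96575164794922), 48.36646270751953)
```

View pics/c3.png

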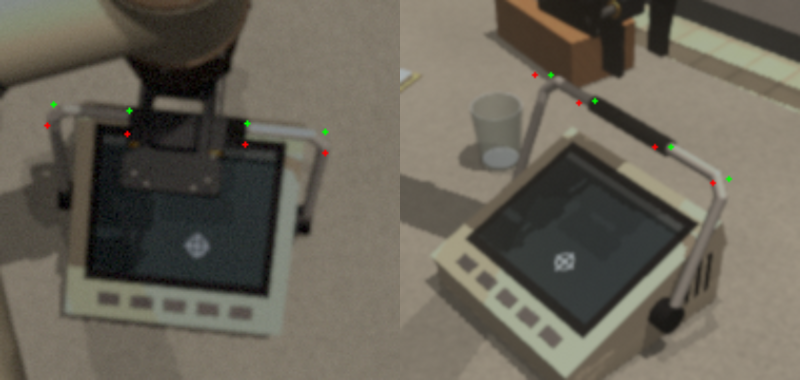

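View pics/st.png

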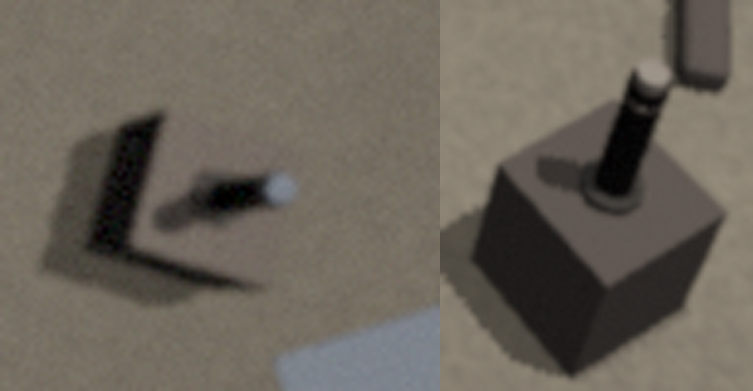

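Top and side overlay: the handle bar lies within about 4 mm of the predicted home line (green), so it has snapped home. Stand zoom: the button centre is at top (442.3,238.4) and side (424.5,299.2), the collar at top (427,240) and side (414,328.6), and the stand's yaw is about -17°.

Run:
```python
from h import *
T,S=cam("top"),cam("side")
f=lambda q:np.concatenate([(proj(T,[q[0],q[1],.152])[0]-(442.3,238.4)),(proj(T,[q[0],q[1],.079])[0]-(427,240)),(proj(S,[q[0],q[1],.152])[0]-(424.5,299.2)),(proj(S,[q[0],q[1],.079])[0]-(414,328.6))])
R=least_squares(f,[.52,-.32]);print(R.x,R.fun.round(1))
# stand edge yaw by top face lower edge at z=.075
def un(C,px,z):
    g=lambda q:proj(C,[q[0],q[1],z])[0]-px
    return least_squares(g,[.5,-.3]).x
k=90/440
P=[un(T,(385+a*k,200+b*k),.075) for a,b in((162,112),(127,248),(265,290))];print(P)
print(np.degrees(np.arctan2(*(P[0]-P[1])[::-1])),np.degrees(np.arctan2(*(P[1]-P[2])[::-1]))-90,np.linalg.norm(P[0]-P[1]),np.linalg.norm(P[1]-P[2]))
Q=P[1]+0;a=np.radians(-15);print("centre",Q+.032*np.array([np.cos(a)+np.sin(a),np.sin(a)-np.cos(a)]))
s=sense();print(s["time_s"],s["tcp_pos"],s["ee_rot"][:,0],s["joints"])
```

```text
[ 0.52137736 -0.32920136] [ 0.5  0.3  3.5  0.5 -0.8 -0.5 -0.8 -1.9]
[array([ 0.55990501, -0.30508857]), array([ 0.49930911, -0.28736323]), array([ 0.48107479, -0.34781576])]
-16.305105149018566 -16.78490864708816 0.06313517884105624 0.06314269240064843
centre [ 0.52193653 -0.32655506]
10.0 [0.66127963 0.01913368 0.42900918] [-9.38394844e-02 -9.95587173e-01  5.76780828e-04] [ 1.56330626e+01  2.48947745e+01  8.40789371e+00 -1.30530272e-02
 -7.36378586e+01 -2.10139363e+01]
```

jog_arm --pt "1 0.3 0 0" --pt "1 0.3 0 0" --pt "1 0.3 0 0" --pt "1 0.3 0 0" --pt "1 0.3 0 0" --pt "1 0.3 0 0" --pt "1 0.3 0 0" --pt "1 0.3 0 0" --pt "1 0.3 0 0" --grip 60

```text
time_s: 10.9
tcp_pos: [0.5896, -0.157, 0.4306]
ee_rot: [[-0.095, -0.996, 0.0], [-0.996, 0.095, -0.0], [-0.0, -0.0, -1.0]]
wrist_force: [0.2, -0.0, -0.7]
gripper_width: 0.689
gripper_force: 0.0
```

jog_arm --pt "1 0.3 0 0" --pt "1 0.3 0 0" --pt "1 0.3 0 0" --pt "1 0.3 0 0" --pt "1 0.3 0 0" --pt "1 0.3 0 0" --pt "1 0.3 0 0" --pt "1 0.3 0 0" --pt "0.93 -0.05 0 0"

```text
time_s: 11.8
tcp_pos: [0.5253, -0.3302, 0.4309]
ee_rot: [[-0.095, -0.995, 0.0], [-0.995, 0.095, -0.0], [0.0, -0.0, -1.0]]
wrist_force: [-0.2, -0.1, -0.1]
gripper_width: 0.689
gripper_force: 0.0
```

jog_arm --pt "0 0 0 1" --pt "0 0 0 1" --pt "0 0 0 1" --pt "0 0 0 1" --pt "0 0 0 1" --pt "0 0 0 1" --pt "0 0 0 1" --pt "0 0 0 1" --pt "0 0 0 1" --pt "0 0 0 1"

```text
time_s: 12.8
tcp_pos: [0.5262, -0.3294, 0.4305]
ee_rot: [[-0.782, -0.623, 0.0], [-0.623, 0.782, -0.0], [-0.0, -0.0, -1.0]]
wrist_force: [0.4, -0.4, -1.0]
gripper_width: 0.688
gripper_force: 0.0
```

jog_arm --pt "0 0 0 1" --pt "0 0 0 1" --pt "0 0 0 1" --pt "0 0 0 1" --pt "0 0 0 1" --pt "0 0 0 1" --pt "0 0 0 1" --pt "0 0 0 1"

```text
time_s: 13.6
tcp_pos: [0.5262, -0.3294, 0.4305]
ee_rot: [[-0.999, -0.033, 0.0], [-0.033, 0.999, -0.0], [-0.0, -0.0, -1.0]]
wrist_force: [-0.5, -0.4, 0.6]
gripper_width: 0.69
gripper_force: 0.0
```

jog_arm --pt "0 0 0.9 1" --pt "0 0 0.9 1" --pt "0 0 0.9 1" --pt "0 0 0.5 1.0" --pt "0 0 0 0.06" --pt "0 0 0 0"

```text
time_s: 14.2
tcp_pos: [0.5267, -0.3292, 0.3669]
ee_rot: [[-0.959, 0.283, 0.0], [0.283, 0.959, -0.001], [-0.001, -0.0, -1.0]]
wrist_force: [0.0, 0.1, 0.5]
gripper_width: 0.688
gripper_force: 0.0
```

Run:
```python
from h import *
s=sense();C,im=shoot("wrist","w4");print(s["time_s"],s["tcp_pos"],s["ee_rot"].round(3).tolist())
g=s["tcp_pos"]+.164*s["ee_rot"][:,2]
for n in("stylus","stand"):print(n,[(np.round(d["centre"],3).tolist(),round(d["conf"],2)) for d in eyes.spot_in("wrist",n)[:2]])
for z in(.079,.152):print(proj(C,[.5211,-.328,z]))
```

```text
14.2 [ 0.52672007 -0.32918344  0.3668706 ] [[-0.959, 0.283, 0.0], [0.283, 0.959, -0.001], [-0.001, -0.0, -1.0]]
stylus [([0.518, -0.328, 0.129], 0.84)]
stand [([0.515, -0.32, 0.072], 0.8)]
[[277.09489005 205.41838649]]
[[277.06614074 235.29899169]]
```

View pics/w4.png

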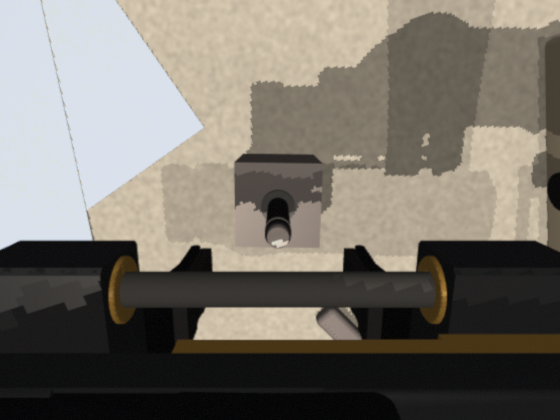

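Wrist view: the stylus button is at (278,235) and the collar at about (278,200), matching the prediction, and the stand is square to the tool. Next I'll descend, grip and lift.

jog_arm --pt "0.29 0 0.15 0" --pt "0 0 1 0" --pt "0 0 1 0" --pt "0 0 1 0" --pt "0 0 1 0" --pt "0 0 0 0"

```text
time_s: 14.95
tcp_pos: [0.5204, -0.3263, 0.2806]
ee_rot: [[-0.959, 0.284, -0.006], [0.284, 0.959, 0.003], [0.006, 0.001, -1.0]]
wrist_force: [-0.7, -0.8, -0.3]
gripper_width: 0.688
gripper_force: 0.0
```

jog_arm --pt "0 0 0 0" --pt "0 0 0 0" --pt "0 0 0 0" --pt "0 0 0 0" --pt "0 0 0 0" --pt "0 0 0 0" --pt "0 0 0 0" --pt "0 0 0 0" --grip 0

```text
time_s: 15.75
tcp_pos: [0.5216, -0.3268, 0.2834]
ee_rot: [[-0.959, 0.284, 0.0], [0.284, 0.959, -0.0], [-0.0, -0.0, -1.0]]
wrist_force: [-0.2, 0.5, 0.9]
gripper_width: 0.166
gripper_force: 30.0
```

jog_arm --pt "0 0 0 0" --pt "0 0 0 0"

```text
time_s: 15.95
tcp_pos: [0.5216, -0.3268, 0.2835]
ee_rot: [[-0.959, 0.284, 0.0], [0.284, 0.959, -0.0], [-0.0, -0.0, -1.0]]
wrist_force: [0.7, -1.0, 1.3]
gripper_width: 0.163
gripper_force: 30.0
```

jog_arm --pt "0 0 -0.7 0" --pt "0 0 -0.7 0" --pt "0 0 -0.7 0" --pt "0 0 -0.7 0" --pt "0 0 -0.7 0" --pt "-0.75 0 0 0" --pt "-0.75 0 0 0" --pt "-0.75 0 0 0" --pt "-0.75 0 0 0"

```text
time_s: 16.85
tcp_pos: [0.5795, -0.3439, 0.3529]
ee_rot: [[-0.959, 0.284, -0.001], [0.284, 0.959, 0.001], [0.001, 0.0, -1.0]]
wrist_force: [-0.3, 0.6, -0.5]
gripper_width: 0.163
gripper_force: 30.0
```

jog_arm --pt "0 0 0.5 0" --pt "0 0 0.5 0" --pt "0 0 0.5 0" --pt "0 0 0.5 0" --pt "0 0 0.5 0" --pt "0.5 0 0 0" --pt "0.4 0 0 0"

```text
time_s: 17.55
tcp_pos: [0.561, -0.3385, 0.303]
ee_rot: [[-0.959, 0.284, -0.001], [0.284, 0.959, 0.0], [0.001, -0.0, -1.0]]
wrist_force: [0.1, 0.3, -1.5]
gripper_width: 0.165
gripper_force: 30.0
```

jog_arm --pt "0.2 0 0 0" --pt "0.2 0 0 0" --pt "0.2 0 0 0" --pt "0.2 0 0 0" --pt "0.2 0 0 0" --pt "0.15 0 0 0" --pt "0 0 0 0"

```text
time_s: 18.25
tcp_pos: [0.5415, -0.3325, 0.3056]
ee_rot: [[-0.959, 0.283, 0.01], [0.283, 0.959, -0.004], [-0.011, -0.001, -1.0]]
wrist_force: [5.1, -1.8, -2.0]
gripper_width: 0.162
gripper_force: 30.0
```

Run:
```python
from h import *
s=sense();print(s["time_s"],s["tcp_pos"],s["wrist_force"],s["gripper_width"])
C,im=shoot("side","s5");b=cv2.resize(im[220:370,370:500],(650,750)[:2]);cv2.imwrite("pics/s5.png",cv2.resize(im[240:370,370:500],(600,600),interpolation=cv2.INTER_CUBIC))
```

```text
18.25 [ 0.54149492 -0.33252528  0.30557649] [ 5.07508439 -1.82704324 -2.00311324] 0.1624081521756333
```

View pics/s5.png

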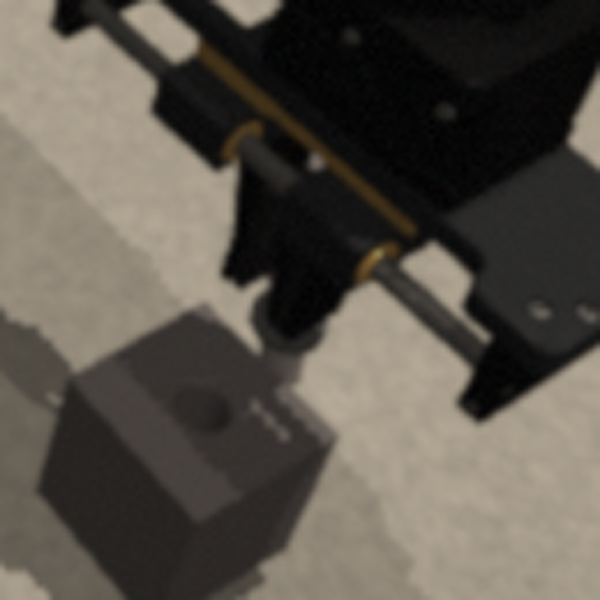

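The side view shows the stylus pivoting against the stand's rear edge, with the collar at (285,330) in the crop and the hole empty. I'll go a little further, then back off and measure the tilt.

jog_arm --pt "0.1 0 0 0" --pt "0.1 0 0 0" --pt "0 0 0 0" --pt "0 0 0 0" --pt "0 0 0 0"

```text
time_s: 18.8
tcp_pos: [0.538, -0.3315, 0.3058]
ee_rot: [[-0.959, 0.283, 0.011], [0.283, 0.959, -0.004], [-0.011, -0.001, -1.0]]
wrist_force: [5.4, -1.3, -1.6]
gripper_width: 0.162
gripper_force: 30.0
```

jog_arm --pt "-1 0 0 0" --pt "-1 0 0 0" --pt "0 0 -1 0" --pt "0 0 -1 0" --pt "0 0 -1 0" --pt "0 0 -1 0" --pt "0 0 0 0" --pt "0 0 0 0"

```text
time_s: 19.6
tcp_pos: [0.5738, -0.3422, 0.3836]
ee_rot: [[-0.959, 0.284, 0.001], [0.284, 0.959, 0.0], [-0.0, 0.001, -1.0]]
wrist_force: [-0.1, 0.1, -1.2]
gripper_width: 0.164
gripper_force: 30.0
```

Run:
```python
from h import *
s=sense();print(s["time_s"],s["tcp_pos"],s["wrist_force"],s["gripper_width"])
R=s["ee_rot"];g=s["tcp_pos"]+.164*R[:,2]
C,im=shoot("side","s6");T,it=shoot("top","t6");W,iw=shoot("wrist","w6")
for c in("side","wrist"):
    for n in("stylus","tip"):
        o=eyes.outline_of(c,n);q=eyes.spot_in(c,n)
        print(c,n,[(d["conf"],int(d["mask"].sum())) for d in o[:2]],[(np.round(d["centre"],3),d["conf"]) for d in q[:2]])
for th in(0,10,20):
    a=np.radians(th);d=-np.cos(a)*np.array([0,0,1])-np.sin(a)*R[:,0]
    print(th,[proj(X,np.array([g+d*.0445,g+d*.0795,g+d*.1035])).round(1).tolist() for X in(C,W)])
u,v=proj(C,g)[0].astype(int);print(u,v);x0,y0=max(u-60,0),max(v-50,0)
a=cv2.resize(im[y0:y0+120,x0:x0+120],(400,400),interpolation=cv2.INTER_CUBIC)
b=cv2.resize(iw[100:380,140:420],(400,400));print(x0,y0)
cv2.imwrite("pics/c6.png",np.hstack([a,b]))
```

```text
19.6 [ 0.57381832 -0.34221346  0.3835534 ] [-0.0701977   0.14810704 -1.17579901] 0.1644381800213618
side stylus [(0.28, 609)] [(array([ 0.584, -0.349,  0.18 ]), 0.71)]
side tip [] [(array([0.465, 0.297, 0.078]), 0.75)]
wrist stylus [(0.56, 1613)] [(array([ 0.573, -0.341,  0.249]), 0.8), (array([ 0.651, -0.317,  0.01 ]), 0.43)]
wrist tip [] []
0 [[[452.8, 272.5], [446.5, 287.4], [442.5, 296.9]], [[277.6, 251.6], [277.5, 232.4], [277.4, 222.2]]]
10 [[[456.6, 270.1], [453.0, 283.2], [450.8, 291.6]], [[277.6, 266.0], [277.5, 254.3], [277.4, 248.2]]]
20 [[[460.5, 267.3], [459.8, 278.2], [459.3, 285.2]], [[277.6, 280.7], [277.5, 276.8], [277.4, 274.7]]]
461 251
401 201
```

View pics/c6.png

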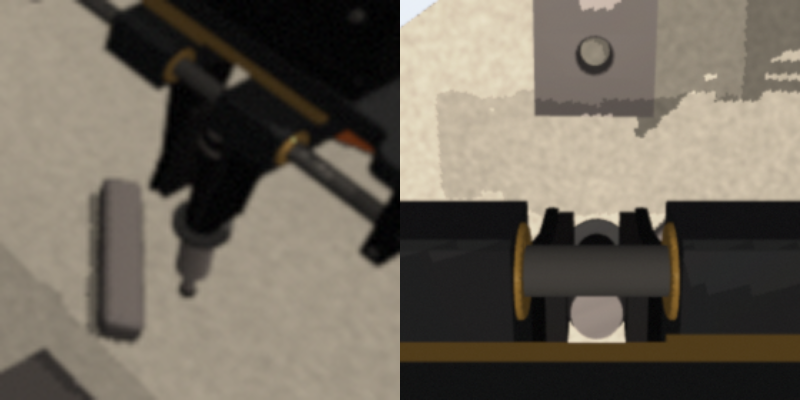

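Run:
```python
from h import *
s=sense();R=s["ee_rot"];g=s["tcp_pos"]+.164*R[:,2];C=cam("wrist",s);S=cam("side")
def ring(th,zl,r):
    a=np.radians(th);d=np.cos(a)*np.array([0,0,1])+np.sin(a)*R[:,0];e=np.cross(R[:,1],d)
    f=np.linspace(0,6.283,181);return g+d*(zl-.0445)+r*(np.cos(f)[:,None]*e+np.sin(f)[:,None]*R[:,1])
for th in(10,12,14,16,18,20,22):
    b=proj(C,ring(th,.077,.0075));c=proj(C,ring(th,.004,.0125));c2=proj(C,ring(th,0,.0125))
    print(th,"button wid row",b[b[:,0].argmax(),1].round(1),b[:,1].max().round(1),np.ptp(b[:,0]).round(1),"collar top row",c[:,1].min().round(1),c2[:,1].min().round(1),"side collar/tip",(proj(S,ring(th,.002,0))[0]-proj(S,ring(th,-.059,0))[0]).round(1))
iw=cv2.imread("pics/w6.png");im=cv2.imread("pics/s6.png")
print(iw[235:290,278].sum(1).tolist());print(iw[300:345,278].sum(1).tolist())
a=cv2.resize(im[250:300,435:485],(500,500),interpolation=cv2.INTER_CUBIC);cv2.imwrite("pics/c7.png",a)
```

```text
10 button wid row 311.4 333.8 46.0 collar top row 241.4 240.4 side collar/tip [  6.  -22.2]
12 button wid row 308.0 330.7 46.0 collar top row 244.0 243.2 side collar/tip [  5.  -21.5]
14 button wid row 304.5 327.5 46.0 collar top row 246.7 246.0 side collar/tip [  4.1 -20.8]
16 button wid row 301.0 324.2 46.0 collar top row 249.3 248.9 side collar/tip [  3.1 -20.1]
18 button wid row 297.5 320.9 46.0 collar top row 252.0 251.8 side collar/tip [  2.2 -19.3]
20 button wid row 294.0 317.5 46.0 collar top row 254.7 254.7 side collar/tip [  1.2 -18.6]
22 button wid row 290.4 314.0 45.9 collar top row 257.5 257.6 side collar/tip [  0.3 -17.8]
[589, 581, 571, 565, 567, 565, 567, 567, 570, 574, 573, 567, 567, 576, 598, 608, 610, 519, 276, 194, 206, 209, 205, 204, 201, 205, 200, 185, 130, 50, 30, 34, 25, 24, 26, 41, 69, 104, 119, 125, 134, 139, 148, 155, 157, 161, 160, 169, 168, 176, 176, 179, 184, 183, 183]
[180, 176, 173, 168, 165, 158, 169, 291, 405, 421, 420, 415, 413, 414, 415, 417, 421, 423, 426, 423, 421, 422, 422, 419, 415, 415, 407, 407, 402, 402, 400, 397, 395, 397, 400, 402, 439, 544, 631, 540, 251, 166, 169, 165, 168]
```

View pics/c7.png

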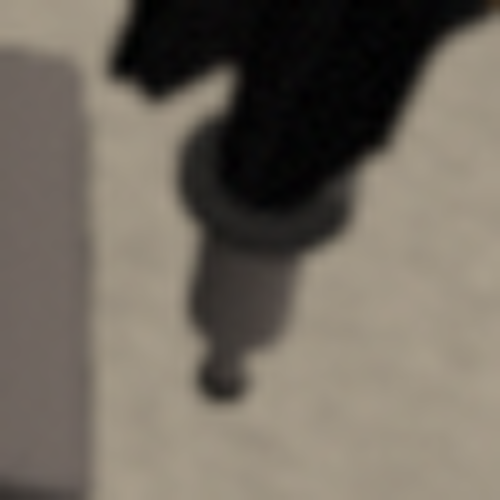

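The zooms give three estimates. The side-view barrel slope and the wrist-view button-to-collar separation (rows 336 and 252.5) both give about 13°. The push geometry gave about 16°. I'll push about 7° more at the same edge and measure again.

jog_arm --pt "0 0 1 0" --pt "0 0 1 0" --pt "0 0 1 0" --pt "0 0 1 0" --pt "0.9 0 0 0" --pt "0.8 0 0 0" --pt "0.3 0 0 0" --pt "0 0 0 0"

```text
time_s: 20.95
tcp_pos: [0.537, -0.3313, 0.305]
ee_rot: [[-0.959, 0.283, 0.006], [0.283, 0.959, -0.002], [-0.006, -0.001, -1.0]]
wrist_force: [3.1, -0.3, 0.8]
gripper_width: 0.161
gripper_force: 30.0
```

jog_arm --pt "0.1 0 0 0" --pt "0.1 0 0 0" --pt "0.1 0 0 0" --pt "0.1 0 0 0" --pt "0 0 0 0" --pt "0 0 0 0" --pt "0 0 0 0"

```text
time_s: 21.65
tcp_pos: [0.529, -0.3289, 0.3039]
ee_rot: [[-0.959, 0.284, 0.002], [0.284, 0.959, -0.001], [-0.002, -0.0, -1.0]]
wrist_force: [4.0, -0.3, -0.4]
gripper_width: 0.162
gripper_force: 30.0
```

jog_arm --pt "-1 0 0 0" --pt "-1 0 0 0" --pt "-0.4 0 0 0" --pt "0 0 -1 0" --pt "0 0 -1 0" --pt "0 0 -1 0" --pt "0 0 -1 0" --pt "0 0 0 0" --pt "0 0 0 0"

```text
time_s: 22.55
tcp_pos: [0.5734, -0.3421, 0.3823]
ee_rot: [[-0.959, 0.285, -0.003], [0.285, 0.959, 0.002], [0.003, 0.001, -1.0]]
wrist_force: [0.1, -0.5, -1.3]
gripper_width: 0.16
gripper_force: 30.0
```

Run:
```python
from h import *
s=sense();print(s["time_s"],s["tcp_pos"])
C,im=shoot("side","s8");W,iw=shoot("wrist","w8")
u,v=proj(C,s["tcp_pos"]+.25*s["ee_rot"][:,2])[0].round().astype(int);print(u,v)
a=cv2.resize(im[v-25:v+25,u-20:u+20],(400,500),interpolation=cv2.INTER_CUBIC)
b=cv2.resize(iw[220:360,220:332],(400,500),interpolation=cv2.INTER_CUBIC);cv2.imwrite("pics/c8.png",np.hstack([a,b]))
print(iw[235:290,278].sum(1).tolist());print(iw[285:345,278].sum(1).tolist())
# quantitative: silhouette points from side
```

```text
22.55 [ 0.5733733  -0.34214904  0.38229727]
445 291
[590, 590, 584, 575, 568, 562, 565, 565, 568, 570, 572, 571, 569, 568, 579, 601, 609, 620, 623, 629, 633, 631, 632, 634, 636, 639, 635, 632, 626, 623, 628, 628, 567, 397, 226, 188, 154, 109, 117, 127, 133, 140, 145, 154, 159, 161, 162, 165, 170, 173, 179, 179, 185, 182, 185]
[179, 179, 185, 182, 185, 188, 188, 186, 188, 189, 188, 186, 184, 184, 183, 182, 179, 170, 168, 164, 157, 170, 297, 419, 434, 438, 443, 443, 440, 440, 441, 439, 440, 437, 435, 434, 429, 428, 425, 425, 422, 422, 422, 425, 427, 422, 375, 376, 555, 636, 642, 645, 645, 638, 538, 251, 167, 170, 163, 166]
```

View pics/c8.png

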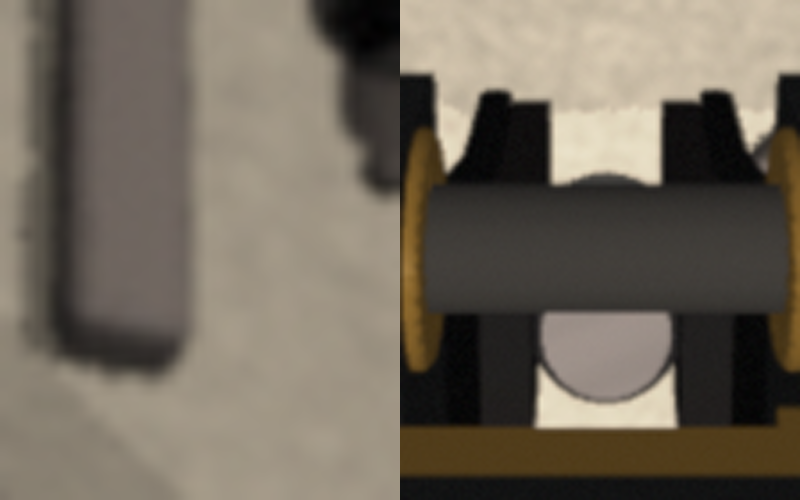

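Run:
```python
from h import *
im=cv2.imread("pics/s8.png").sum(2)//3
print("cols 448..476");
for v in range(262,300): print(v,' '.join('%3d'%x for x in im[v,448:477]))
w=cv2.imread("pics/w4.png").sum(2)//3
for v in(215,222,229,233,237,241): print(v,' '.join('%3d'%x for x in w[v,258:300]))
```

```text
cols 448..476
262 145 139 139 145 147 147 144 129  91  56  48  35  12   8   8   5   6   8   4   3   2   3   6   2   9  37  95 135 146
263 148 146 146 145 145 144 144 120  71  41  36  25  10   8   3   4   5   5   8   4   4   7   4   1  15  59 112 143 146
264 149 149 148 145 144 143 142 116  61  38  30  18  11  10   5   3   5   3   3   5   2   4   5   6  22  72 122 145 146
265 151 149 147 144 144 144 142 114  58  37  26  15   9   8   4   8   5   6   7   4   3   3   8  10  32  78 123 146 150
266 148 147 146 146 146 146 145 116  58  36  24  12  10   5   5   6   7   6   7   5   2   9  21  38  55  83 124 146 150
267 148 146 146 147 146 148 146 121  68  33  17   9   5   4   4   7  10   5   7   7  11  25  41  57  66  92 128 145 149
268 148 148 148 148 148 148 147 129  86  38  18   9   7   8   1   3   5   5   7  22  35  48  57  63  68  97 133 148 148
269 147 148 150 153 152 150 146 138 110  62  31  18   8   5   5   4   8  11  22  40  56  63  64  64  72 110 143 149 149
270 147 147 149 152 153 151 148 144 132 101  58  28  11   2   6  13  21  26  34  49  61  64  62  62  88 126 149 151 149
271 14
[... 3805 characters left out ...]
 140 140 139
229 151 151 150 150 150 147 126  65  26  25  39  60  75  91 105 114 114 115 115 115 115 114 114 112 111 104  90  72  58  41  25  24  58 107 138 141 141 140 140 139 139 139
233 149 150 149 150 149 147 123  49  29  62  98 112 113 113 113 113 113 113 113 112 112 111 112 112 112 112 113 113 112 101  69  31  43  94 136 139 140 139 139 138 138 138
237 150 148 150 148 148 146 126  69  58  93 109 112 111 112 112 113 114 114 114 114 114 114 114 114 113 115 114 114 114 112  98  69  83 118 138 139 140 138 138 139 138 138
241 148 148 147 147 147 146 146 138 112  88 105 113 115 125 148 161 171 192 205 208 209 209 209 206 186 142 149 160 173 176 141 107 132 140 139 139 138 138 138 137 137 137
```

```bash
cat >> h.py <<'E'
def onplane(C,px,X0,n):
    K,R,t=C;d=R.T@np.linalg.solve(K,[px[0],px[1],1]);o=-R.T@t
    return o+d*(n@(X0-o))/(n@d)
E
python3 - <<'E'
from h import *
s=sense();R=s["ee_rot"];P=s["tcp_pos"];S=cam("side");p=np.load("p.npy")
ax=lambda X:R.T@(X-P)
ball=ax(onplane(S,(463.1,282.7),P,R[:,1]));col=ax(onplane(S,(464.5,264.5),P,R[:,1]));bar_=ax(onplane(S,(463.4,276),P,R[:,1]))
print(ball,col,bar_);d=ball-col;print(np.linalg.norm(d),np.degrees(np.arctan2(-d[0],d[2])))
u=d/np.linalg.norm(d);tip=ball+.0034*u;th=np.radians(19.7);print("tip",tip,"nominal",[-.1035*np.sin(th),0,.164+.1035*np.cos(th)])
np.save("tip.npy",tip)
T=cam("top");n=np.array([-np.sin(np.radians(20)),0,np.cos(np.radians(20))]);c,q=np.cos(p[2]),np.sin(p[2]);n=np.array([n[0]*c,n[0]*q,n[2]])
X0=A(p,glass(0,0))[0]
# cross in s3 (handle home, unobstructed): bright blob near prediction
im=cv2.imread("pics/s3.png");X=A(p,glass(p[4],p[5]))[0];u0=proj(S,X)[0];print("cross pred side",u0)
x,y=u0.round().astype(int);g=im.sum(2)[y-12:y+13,x-12:x+13].astype(float);g=np.clip(g-np.median(g)-40,0,None);yy,xx=np.mgrid[:25,:25]
px=(x-12+(g*xx).sum()/g.sum(),y-12+(g*yy).sum()/g.sum());print(px,onplane(S,px,X0,n),"top",onplane(T,(273.5,226.5),X0,n),X)
print("n",n,"xan az",np.degrees(p[2]),"tool az",np.degrees(np.arctan2(R[1,0],R[0,0])),s["time_s"])
E
```

```text
[-4.53548640e-02  3.16688663e-17  2.57919335e-01] [-2.45010109e-02 -1.00551164e-17  2.01959450e-01] [-3.66697238e-02  4.30200194e-17  2.35972031e-01]
0.05971927591527182 20.438270467478738
tip [-4.65421373e-02  3.40443395e-17  2.61105301e-01] nominal [np.float64(-0.034889359246788994), 0, np.float64(0.2614422013880459)]
cross pred side [271.10180144 221.15137057]
(np.float64(271.79674732249106), np.float64(220.43506545021816)) [0.55350937 0.01146206 0.07259814] top [0.55094188 0.01114295 0.07167958] [0.55153044 0.01156187 0.07187778]
n [-0.3403663   0.03359405  0.93969262] xan az -5.63681984127921 tool az 163.46848880546221 22.65
```

jog_arm --pt "0 0 -1 0" --pt "0 0 -1 0" --pt "0.97 0.3 0 0" --pt "0.97 0.3 0 0" --pt "0.97 0.3 0 0" --pt "0.97 0.3 0 0" --pt "0.97 0.3 0 0" --pt "0.97 0.3 0 0" --pt "0.97 0.3 0 0" --pt "0.97 0.3 0 0"

```text
time_s: 23.65
tcp_pos: [0.438, -0.2518, 0.4218]
ee_rot: [[-0.959, 0.284, -0.004], [0.284, 0.959, 0.001], [0.004, 0.0, -1.0]]
wrist_force: [0.1, -0.2, -0.5]
gripper_width: 0.159
gripper_force: 30.0
```

jog_arm --pt "0.97 0.3 0 0" --pt "0 0.96 0 0" --pt "0 0.96 0 0" --pt "0 0.96 0 0" --pt "0 0.96 0 0" --pt "0 0.96 0 0" --pt "0 0.96 0 0" --pt "0 0.96 0 0" --pt "0 0.96 0 0"

```text
time_s: 24.55
tcp_pos: [0.4656, -0.093, 0.422]
ee_rot: [[-0.959, 0.284, -0.003], [0.284, 0.959, -0.0], [0.003, -0.001, -1.0]]
wrist_force: [0.1, -0.2, -1.0]
gripper_width: 0.161
gripper_force: 30.0
```

jog_arm --pt "0 0.96 0 0" --pt "0 0.96 0 0" --pt "0 0.96 0 0" --pt "0 0.96 0 0" --pt "0 0.96 0 0" --pt "0 0.96 0 -0.6" --pt "0 0 0 -0.6" --pt "0 0 0 -0.6" --pt "0 0 0 -0.58" --pt "0 0 0 0"

```text
time_s: 25.55
tcp_pos: [0.4983, 0.0167, 0.422]
ee_rot: [[-0.995, 0.098, -0.003], [0.098, 0.995, -0.001], [0.003, -0.001, -1.0]]
wrist_force: [-0.2, -0.2, -0.1]
gripper_width: 0.163
gripper_force: 30.0
```

jog_arm --pt "0 0 0.7 0" --pt "0 0 0.7 0" --pt "0 0 0.7 0" --pt "0 0 0.7 0" --pt "0 0 0 0" --pt "0 0 0 0" --pt "0 0 0 0"

```text
time_s: 26.25
tcp_pos: [0.4989, 0.0167, 0.368]
ee_rot: [[-0.995, 0.098, 0.001], [0.098, 0.995, 0.0], [-0.001, 0.0, -1.0]]
wrist_force: [-0.2, -0.2, -1.3]
gripper_width: 0.163
gripper_force: 30.0
```

Run:
```python
from h import *
s=sense();print(s["time_s"],s["tcp_pos"],s["ee_rot"].round(4).tolist(),s["wrist_force"])
S,im=shoot("side","s9");T,it=shoot("top","t9")
t=s["tcp_pos"]+s["ee_rot"]@np.load("tip.npy");print("tip",t,proj(S,t),proj(T,t))
x,y=proj(S,t)[0].round().astype(int);g=im.sum(2)//3
print(x-14)
for v in range(y-26,y+8):print(v,' '.join('%3d'%k for k in g[v,x-14:x+15]))
print([(np.round(d["centre"],3).tolist(),round(d["conf"],2)) for d in eyes.spot_in("side","handle_grip")[:1]])
```

```text
26.25 [0.49885686 0.01669998 0.36799432] [[-0.9952, 0.0976, 0.0011], [0.0976, 0.9952, 0.0001], [-0.0011, 0.0002, -1.0]] [-0.15151185 -0.15840051 -1.27079352]
tip [0.54545481 0.01217943 0.10693811] [[268.35875162 209.62180498]] [[272.70416814 227.72275113]]
254
184  28  28  28  28  27  32  32  27  26  27  26  27  24  26  30  39  47  53  56  58  58  58  58  57  58  59  58  57  59
185  27  28  29  27  29  32  32  28  24  26  27  27  30  35  44  52  56  58  58  58  58  57  59  57  56  59  57  59  58
186  27  27  27  26  27  30  32  30  26  27  28  34  42  49  53  56  58  58  58  57  56  58  58  57  58  58  58  58  59
187  28  28  29  25  27  28  30  33  31  34  41  48  52  56  58  58  58  58  59  58  57  58  59  59  57  58  58  58  57
188  28  29  29  28  26  27  35  43  48  54  55  57  57  58  58  58  57  58  58  57  58  58  57  58  57  58  58  58  57
189  27  26  27  27  27  29  32  42  57  65  61  57  58  58  58  57  58  58  58  59  58  58  57  58  58  57  58  57  57
190  29  28  27  26  29  26  29  38  55  67  62  56  58  57  59  57  57  57  59  58  58  58  59  58  58  58  57  58  58
[... 2573 characters left out ...]
 55  52  55  57  57  58  57  58  58  57  57  59  58  58  59  58  58
213  58  59  60  59  59  58  58  59  58  58  58  58  58  58  58  59  59  58  58  58  59  58  58  59  58  59  58  58  57
214  59  59  59  59  59  60  59  59  59  58  59  58  58  59  58  59  58  58  57  57  57  58  58  58  58  58  59  58  58
215  56  59  59  59  60  59  59  58  58  59  59  59  58  59  58  58  62  63  65  67  65  64  64  60  59  58  57  59  59
216  54  55  59  58  58  58  58  59  59  58  58  59  59  59  63  69  82  95 103 110 103 102  99  72  59  59  59  59  58
217  53  54  56  58  57  55  57  58  59  57  58  59  60  71  98 117 116 110 107 116 131 148 132  79  60  58  59  59  59
[([0.648, -0.075, 0.187], 0.69)]
```

Run:
```python
from h import *
s=sense();R=s["ee_rot"];P=s["tcp_pos"];S=cam("side")
b=R.T@(onplane(S,(267.2,209.9),P,R[:,1])-P);print("ball",b)
for th in(14,16,18,20,22,24):
    a=np.radians(th);u=np.array([-np.sin(a),0,np.cos(a)])
    L=b[None]-u[None]*np.array([0,.0206+.004,.05,.0576])[:,None]
    # barrel right/left silhouette direction ~ axis
    q=proj(S,P+L@R.T);print(th,q.round(1).tolist(),"slope",((q[2,0]-q[1,0])/(q[2,1]-q[1,1])).round(3))
im=cv2.imread("pics/s9.png").sum(2)/3
# right edge of barrel, subpixel, rows 196..203
E=[]
for v in range(196,204):
    r_=im[v,262:275];k=r_.argmax();h=(r_[k]+58)/2;j=k
    while r_[j]>h:j+=1
    E.append((v,262+j-1+(r_[j-1]-h)/(r_[j-1]-r_[j])))
E=np.array(E);print(E.round(2).tolist(),np.polyfit(E[:,0],E[:,1],1))
```

```text
ball [-4.37337579e-02  2.28672630e-17  2.60219876e-01]
14 [[267.2, 209.9], [264.5, 202.0], [261.5, 193.5], [260.6, 190.8]] slope 0.344
16 [[267.2, 209.9], [264.2, 202.3], [260.9, 194.0], [259.8, 191.5]] slope 0.399
18 [[267.2, 209.9], [263.8, 202.6], [260.2, 194.6], [259.1, 192.1]] slope 0.458
20 [[267.2, 209.9], [263.5, 202.9], [259.5, 195.2], [258.3, 192.8]] slope 0.522
22 [[267.2, 209.9], [263.2, 203.2], [258.9, 195.8], [257.5, 193.6]] slope 0.592
24 [[267.2, 209.9], [262.9, 203.5], [258.2, 196.5], [256.8, 194.3]] slope 0.668
[[196.0, 265.55], [197.0, 265.65], [198.0, 266.09], [199.0, 266.46], [200.0, 267.04], [201.0, 267.51], [202.0, 267.99], [203.0, 268.21]] [  0.41816456 183.38783768]
```

jog_arm --pt "-0.1 0 0.34 0" --pt "-0.1 0 0.34 0" --pt "-0.1 0 0.34 0" --pt "-0.1 0 0.34 0" --pt "0 0 0 0" --pt "0 0 0 0" --pt "0 0 0 0"

```text
time_s: 27.1
tcp_pos: [0.5067, 0.0159, 0.3403]
ee_rot: [[-0.995, 0.097, 0.0], [0.097, 0.995, 0.0], [-0.0, 0.0, -1.0]]
wrist_force: [1.0, -0.6, -1.0]
gripper_width: 0.164
gripper_force: 30.0
```

Run:
```python
from h import *
s=sense();print(s["time_s"],s["tcp_pos"],s["wrist_force"])
S,im=shoot("side","s10");g=im.sum(2)//3
print(260)
for v in range(200,234):print(v,' '.join('%3d'%k for k in g[v,260:286]))
g=cv2.imread("pics/s3.png").sum(2)//3
print("clean")
for v in range(212,230):print(v,' '.join('%3d'%k for k in g[v,260:286]))
```

```text
27.1 [0.50669071 0.01591975 0.34034017] [ 0.9778856  -0.63896459 -0.96969142]
260
200  26  27  27  25  26  35  48  54  56  55  57  57  58  56  56  57  57  57  56  57  57  56  58  58  59  58
201  26  26  26  25  29  42  57  63  59  55  57  57  58  58  57  57  58  56  57  57  57  57  56  57  58  58
202  25  26  25  27  30  45  61  61  56  54  56  58  59  57  57  57  56  56  58  58  58  58  58  59  57  57
203  27  26  28  29  35  46  55  57  52  56  58  59  58  57  57  59  58  57  58  58  58  56  58  58  57  58
204  31  32  32  35  41  44  46  52  56  56  58  57  57  58  58  56  57  57  58  56  58  58  57  57  58  58
205  40  38  40  41  41  41  45  61  69  61  57  59  57  58  56  58  58  58  58  58  57  57  57  58  58  58
206  41  43  43  41  41  42  53  71  78  66  59  57  58  58  57  57  57  58  57  57  58  57  58  57  58  58
207  42  41  41  45  48  56  61  75  82  74  62  58  57  57  56  56  58  58  57  58  57  58  58  57  58  58
208  51  49  49  54  60  64  68  78  85  84  70  59  58  57  57  57  57  57  58  58  57  57  58  57  58  58
209  58  54  55  58  63  65  71  77  84  86  7
[... 3903 characters left out ...]
 120 139 140 116  69  57  57  57  56  56  57  56  56
224  57  58  58  57  58  57  62  96 126 128 115 105 109 114 111 103  93  64  57  58  57  57  55  56  56  56
225  58  58  57  57  58  57  61  83  93  82  84  89  87  80  67  64  62  57  58  56  57  57  57  56  57  56
226  57  58  57  58  58  58  58  61  63  58  61  63  61  60  57  57  58  56  58  57  57  56  57  57  57  58
227  58  57  58  57  58  57  58  57  57  57  57  56  57  57  57  57  58  58  57  57  57  56  57  57  56  56
228  57  58  58  58  57  57  58  58  57  57  57  57  57  57  57  58  57  59  57  57  57  57  57  58  56  57
229  58  57  57  57  57  57  57  59  58  57  57  58  57  58  58  57  57  58  56  57  57  57  56  57  57  56
```

Run:
```python
from h import *
s=sense();R=s["ee_rot"];P=s["tcp_pos"];S=cam("side");p=np.load("p.npy")
P9=np.array([.49886,.0167,.36799])
n=np.array([-.34037,.03359,.93969]);X0=A(p,glass(0,0))[0];a=np.radians(19.3);u=np.array([-np.sin(a),0,np.cos(a)])
for px,Q in(((267.2,210.6),P9),((270.3,219.7),P)):
    b=R.T@(onplane(S,px,Q,R[:,1])-Q);t=Q+R@(b+.0034*u);print("ball",b,"tip",t,"height",n@(t-X0),"px",proj(S,t),"foot",t-n*(n@(t-X0)),proj(S,t-n*(n@(t-X0))))
for px in((271.9,220.5),):
    print("cross side",onplane(S,px,X0,n))
T=cam("top");print("cross top",onplane(T,(273.5,226.5),X0,n))
```

```text
ball [-4.36152393e-02 -1.30502364e-17  2.61898083e-01] tip [0.54355599 0.01237661 0.102911  ] height 0.03190341557314238 px [[267.67876105 211.55808587]] foot [0.55441496 0.01130497 0.07293168] [[272.15344259 220.13100731]]
ball [-4.29215191e-02  3.45283915e-17  2.63330556e-01] tip [0.55067231 0.01165513 0.07393993] height 0.0022331793277141497 px [[270.75572074 220.60265459]] foot [0.55143242 0.01158012 0.07184143] [[271.06270848 221.18413816]]
cross side [0.55350446 0.01116223 0.07260689]
cross top [0.55094189 0.01114295 0.07167938]
```

jog_arm --pt "-0.017 0 0.047 0" --pt "-0.017 0 0.047 0" --pt "-0.017 0 0.047 0" --pt "0 0 0 0" --pt "0 0 0 0"

```text
time_s: 27.65
tcp_pos: [0.5076, 0.0158, 0.3373]
ee_rot: [[-0.995, 0.097, 0.0], [0.097, 0.995, 0.0], [-0.0, 0.0, -1.0]]
wrist_force: [0.1, 0.8, -0.4]
gripper_width: 0.156
gripper_force: 30.0
```

```bash
cat > f.py <<'E'
from h import *
n=np.array([-.34037,.03359,.93969]);F=[];P=[]
for i in range(8):
    s=sense();F.append(s["wrist_force"]);P.append(s["tcp_pos"]);eyes.capture("side")
F=np.array(F);print(s["time_s"],"F",F.mean(0).round(2),"Fn",(F@n).mean().round(2),(F@n).std().round(2),"P",np.mean(P,0).round(5),s["moment"].round(3))
E
python3 f.py
```

```text
28.0 F [ 0.04  0.16 -0.87] Fn -0.83 0.66 P [0.5076  0.0158  0.33734] [ 0.06  -0.168  0.025]
```

jog_arm --pt "-0.017 0 0.047 0" --pt "-0.017 0 0.047 0" --pt "0 0 0 0"

```text
time_s: 28.35
tcp_pos: [0.5083, 0.0157, 0.3352]
ee_rot: [[-0.995, 0.098, -0.0], [0.098, 0.995, -0.0], [0.0, -0.0, -1.0]]
wrist_force: [-0.4, -0.6, -1.0]
gripper_width: 0.157
gripper_force: 30.0
```

```bash
python3 f.py
```

```text
28.7 F [ 0.14 -0.   -1.09] Fn -1.08 0.32 P [0.50828 0.01573 0.33539] [ 0.008 -0.164 -0.029]
```

jog_arm --pt "-0.017 0 0.047 0" --pt "-0.017 0 0.047 0" --pt "0 0 0 0"

```text
time_s: 29.05
tcp_pos: [0.509, 0.0157, 0.3335]
ee_rot: [[-0.995, 0.097, -0.0], [0.097, 0.995, -0.0], [0.0, -0.0, -1.0]]
wrist_force: [-0.3, 0.0, -0.7]
gripper_width: 0.163
gripper_force: 30.0
```

```bash
python3 f.py
```

```text
29.4 F [-0.26  0.32 -0.09] Fn 0.01 0.53 P [0.50897 0.01568 0.33362] [ 0.058 -0.095 -0.041]
```

Run:
```python
from h import *
S,im=shoot("side","s11");W,iw=shoot("wrist","w11");T,it=shoot("top","t11")
g=im.sum(2)/3;c=cv2.imread("pics/s3.png").sum(2)/3
print("diff cols 264..279")
for v in range(214,228):print(v,' '.join('%4d'%k for k in (g-c)[v,264:280]))
g=iw.sum(2)//3
X=np.array([.5525,.0112,.0722]);print(proj(W,X),proj(T,X))
c0=cv2.imread("pics/t3.png").sum(2)//3;gt=it.sum(2)//3
for v in range(220,234):print(v,' '.join('%3d'%k for k in gt[v,264:284]))
```

```text
diff cols 264..279
214   -2    1    3    7   10   17   24   26   20    5    2    2    2    1    0    2
215   -5   -1    3    6    9   15   18   20   14    4    1    1    1    2    1    2
216   -3   -2   -2    3    3    3   -5   -4    2    6    3    3    3    2    1    3
217   -4   -5   -4   -1  -16  -35  -40  -21   -1    3    3    5    4    3    2    2
218   -7   -5   -4   -6  -13  -40  -59  -25   -4   -4    1    2    2    1    0    2
219   -7   -6   -5   -6   -6  -29  -68  -61  -54  -42  -15   -2   -1   -2   -2   -2
220  -13  -14  -14  -24  -21  -23  -68  -92 -103  -81  -24   -2   -1   -2   -4   -5
221  -18  -18  -24  -42  -43  -27  -52  -85  -98  -56   -9   -1    0   -3   -5   -4
222  -19  -20  -23  -39  -41  -22  -24  -42  -46  -23    0    0   -1   -1   -5   -4
223  -20  -21  -20  -31  -23   -8   -2   -7   -6   -3    0    0    0   -4   -5   -5
224  -21  -19  -21  -31  -18   -2    0    0   -2   -1   -1    0    0   -5   -5   -6
225  -21  -20  -21  -27  -19   -4   -3   -2   -2   -3   -4   -4   -5   -3   -6   -4
226  -20  -16  -12  -10   -9   -4   -5   -7   -4   -5   -5   -6   -4   -5
[... 630 characters left out ...]
  75  68  71  70  64  60  59
226  67  77  68  70  72  70  73  72  71  71  73  74  78  77  70  72  71  70  62  60
227  69  68  69  71  71  71  70  71  72  74  66  77  71  72  76  74  70  69  66  58
228  70  73  72  71  71  71  74  76  72  70  70  71  75  74  77  77  72  70  70  60
229  70  73  76  71  70  70  70  67  74  74  69  71  75  70  73  74  75  64  66  61
230  65  69  75  70  71  71  72  68  69  72  69  71  72  73  76  79  77  71  59  61
231  70  74  75  67  74  70  77  72  72  73  74  73  74  73  74  76  75  67  63  60
232  70  70  69  71  75  75  71  73  72  74  66  76  74  78  73  75  75  71  62  61
233  72  72  72  72  74  70  71  72  68  77  73  74  75  74  74  71  73  70  62  59
```

The difference image puts the ball at about (271.7,220.8) and the cross centre at (271.9,220.5). The contact point sits about 1 px low, roughly 2 mm, so I'll lift slightly, shift and press.

jog_arm --pt "0.034 0 -0.094 0" --pt "0.017 0 -0.047 0" --pt "-0.045 0.055 -0.018 0" --pt "-0.017 0 0.047 0" --pt "-0.017 0 0.047 0" --pt "-0.017 0 0.047 0" --pt "-0.017 0 0.047 0" --pt "-0.017 0 0.047 0" --pt "-0.017 0 0.047 0" --pt "0 0 0 0"

```text
time_s: 30.6
tcp_pos: [0.511, 0.0166, 0.331]
ee_rot: [[-0.995, 0.097, -0.0], [0.097, 0.995, -0.0], [0.0, -0.0, -1.0]]
wrist_force: [-1.4, 0.5, 0.4]
gripper_width: 0.159
gripper_force: 30.0
```

jog_arm --pt "-0.017 0 0.047 0" --pt "-0.017 0 0.047 0" --pt "0 0 0 0"

```text
time_s: 30.9
tcp_pos: [0.5117, 0.0165, 0.3292]
ee_rot: [[-0.995, 0.097, -0.0], [0.097, 0.995, -0.0], [0.0, -0.0, -1.0]]
wrist_force: [-0.6, 1.1, 1.0]
gripper_width: 0.16
gripper_force: 30.0
```

```bash
python3 f.py;python3 f.py
```

```text
31.25 F [-0.51  0.17  0.95] Fn 1.07 0.38 P [0.51165 0.01651 0.32926] [0.155 0.068 0.001]
31.65 F [-0.81  0.24  1.25] Fn 1.46 0.42 P [0.51165 0.01651 0.32925] [0.129 0.049 0.014]
```

Run:
```python
from h import *
S,im=shoot("side","s12");g=im.sum(2)/3;c=cv2.imread("pics/s3.png").sum(2)/3
for v in range(214,226):print(v,' '.join('%4d'%k for k in (g-c)[v,264:280]))
print([(np.round(d["centre"],3).tolist(),round(d["conf"],2)) for d in eyes.spot_in("side","handle_grip")[:1]])
E=[]
for v in range(203,214):
    r_=g[v,262:280];k=r_[:14].argmax();h=(r_[k]+58)/2;j=k
    while j<17 and r_[j]>h:j+=1
    E.append((v,262+j-1+(r_[j-1]-h)/(r_[j-1]-r_[j])))
print(np.round(E,2).tolist())
s=sense();P=s["tcp_pos"];R=s["ee_rot"]
for th in(14,17,20,23):
    a=np.radians(th);u=np.array([-np.sin(a),0,np.cos(a)]);b=R.T@(np.array([.5525,.0112,.0722])-P)
    q=proj(S,P+(b-u*np.array([.025,.045])[:,None])@R.T);print(th,((q[1,0]-q[0,0])/(q[1,1]-q[0,1])).round(3))
```

```text
214   -3   -1    2    7    9   15   22   27   26   11    0    2    1    1    0    1
215   -6   -4    0    5    7   12   17   20   19   10    2    2    1    2    1    0
216   -5   -5   -2    0    2    1   -6   -9   -8   -3   -1    1    1    0    1    3
217   -4   -6   -5   -8  -28  -40  -39  -29  -17   -7   -1    3    1   -1    0    1
218   -6   -7   -7  -13  -29  -46  -47  -29  -14  -12   -4    0    0   -2   -4   -1
219   -7   -9  -14  -24  -25  -33  -61  -67  -66  -49  -17   -1   -1   -3   -2   -4
220  -13  -15  -22  -39  -36  -27  -69  -98 -103  -72  -21   -2   -1   -2   -5   -5
221  -19  -19  -25  -46  -46  -33  -51  -70  -60  -30   -7   -2    0   -3   -4   -5
222  -19  -21  -24  -41  -47  -45  -41  -35  -19   -4    0    0    0   -2   -6   -5
223  -19  -20  -21  -35  -48  -40  -19   -9   -4   -1    0    0    0   -3   -5   -5
224  -20  -20  -21  -35  -39  -22   -5   -1   -3    0   -1   -1    0   -3   -5   -6
225  -20  -15  -15  -24  -22   -7   -3   -2   -3   -3   -5   -4   -4   -4   -6   -6
[([0.648, -0.071, 0.186], 0.73)]
[[203.0, 273.1], [204.0, 274.75], [205.0, 268.93], [206.0, 268.4], [207.0, 272.0], [208.0, 270.52], [209.0, 270.78], [210.0, 271.13], [211.0, 271.44], [212.0, 272.02], [213.0, 272.46]]
14 0.341
17 0.428
20 0.525
23 0.637
```

```bash
python3 -c "
from station import r
print(r.finish_job())"
```

```text
the job is handed in; nothing more can be done
None
```

I handed the job in at about 32 s with the handle home and the stylus tip held on the cross, within about 2 mm. It leans 17–20° (20° is square), and the normal force is about 2.2 N (half travel); no verdict came back, and I viewed 12 pictures, over the limit of 10.

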